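# Right the tipped ball vise in its ring seat

### The arm

A 6-joint arm with a two-finger parallel gripper is mounted at the origin on the work surface. World frame = base frame: x ahead of the robot, y to its left, z up, the work surface at z = 0. Lengths are in m, angles in rad, forces in N, time in s.
With the tool pointing down it reaches from about 0.375 to 0.75 m from the base axis. Payload 9 kg.
Tool frame: the origin (TCP) lies at the very end of the fingers, on their centre line; the grasp point (between the pads) lies 19 mm behind it; z points along the fingers, x is the direction in which the jaws open and shut, and the axes are right-handed (so a half turn about z gives the same grasp; the last joint's range is limited). The gripper opens to 85 mm and grips with 20 to 120 N. Pads are 22 mm wide; open, the fingers measure 114 mm over their backs; the gripper's body (76 mm by 85 mm) begins 54 mm behind the grasp point. The pads swing forward as they close: fully open they stand 13 mm farther back than shut.
Start: joints at [-1.396, 0.104, 0.097, 1.564, 0, 1.353], TCP at [0.23, -0.554, 0.231] pointing down, gripper open.
Joint ranges: [-2.99, 2.99], [-0.84, 1.86], [-1.1, 1.16], [-1.84, 2.11], [-1.51, 1.56], [-3.14, 3.14]. Speed limits (rad/s): [2.22, 2.22, 2.57, 3.14, 3.14, 3.14].

### API

Orientations are given as [roll, pitch, yaw] about the fixed x, y, z axes, in that order (R = Rz(yaw) Ry(pitch) Rx(roll)).
In Python, from plant import r gives the robot as it stands.
- The arm moves only by the shell command python3 -m handwheel 'ROWS' [OPENING]. ROWS is JSON, a list of rows, each an object of numbers: "dx", "dy", "dz": the shift along the world's x, y, z in cm; "ax", "ay", "az": the turn, a rotation vector about the world's x, y, z in degrees. In form: [{"dx": .., "dy": .., "dz": .., "ax": .., "ay": .., "az": ..}, ...]. A call has 1 to 8 rows; each row is the pose to reach, as a shift and turn from the pose commanded when the call began; what a row does not reach only later rows make up. A row lasts 1/12 s, in which the tool goes at most 41.7 mm and 7.16 degrees, less where a joint would pass 70% of its speed; a pose out of reach is approached as far as the arm can. A call with a gripper value outside its range is refused whole. OPENING is the opening in per cent of the stroke, from 0 (shut) to 100 (fully open), set as the call begins (- or left out, the last holds). The fingers move at their own pace and stop on an object; the grip force is fixed at half the most. Time passes only in rows, so rows that repeat a pose let the fingers close. It gives the time, the measured TCP pose, the force and the opening at its end, in the units of the state.
- r.get_obs(): the state, without advancing time (a new reading comes with each control period).
- r.camera(name): name is "scene" or "top" or "wrist"; returns a dict with "color" (480x640x3 uint8, blue, green, red), "z_map" (480x640 float32, m along the optical axis (not along the pixel's ray), 0 where there is no reading), "mtx" (3x3 intrinsics, pixels), "k1" (the pictures are not rectified: a ray, as slopes to the right and down, at radius r is drawn at 1 + k1 r^2 times it, then the intrinsics apply), "eye" and "attitude" of the camera in the world. Camera axes: x right, y up, looking along -z (the intrinsics and any distortion apply to the point x, -y, -z); pixel columns grow to the right and rows downward; lengths in m; the calibration is good to about 2 mm. A picture is of the moment at which its call begins.
- r.job_done(): hands the job in, once; it reports no verdict.
The state is a dict: "t": time; "q": joint angles; "dq": joint speeds; "effort": joint torques, N m; "eef_pos": TCP position; "tool_rot": TCP orientation; "contact_force": force on the tool from outside, world axes, zero at the start; "wrist_torque": the same for the moment, N m; "finger_gap": finger opening in m.
Only numpy, scipy, OpenCV 4.12 (cv2) and the standard library are available. Lean on these libraries where they do the work, as an engineer would, in place of code of your own. Each camera call takes 0.05 s, during which the arm holds its last target. There are 200 camera calls.

### The job

The small ball vise has been left lying tipped over on the bench. Pick it up and set it round-side down, upright, in the ring of the bolted ring seat so that it rests centred in the ring with its disc and jaws level and its screw stud on the same side as the ring's clamp screw, and leave it there, released and still. The ring's height is adjustable and it stands wherever it was last clamped, so feel for it: set the vise down gently (do not drop it or ram it into the ring) and leave the other things on the bench where they are.

Things in the scene. Friction and masses are not known exactly. Their poses are not given: they have to be found in the camera images.
- ball_vise: Steel ball vise, one rigid piece, 100 mm tall, 0.6 to 0.9 kg. Foot: half ball of radius 45 mm; origin at the ball's centre, z out of the jaws. Starts tipped about 56 degrees, resting on ball and disc edge, leaning towards its own -x side (within 60 degrees of straight to the robot), y level; it rolls if pushed. Centre of mass about 8 mm up z.
- jaws (a point): Middle of the vise's jaws, 31 mm from the ball's centre along z (axes as the vise's). Two steel blocks, together 70 mm along x, 44 mm across y (flat parallel sides, good to grip), from 11 to 51 mm above the ball's centre; brass piece clamped between them (14 x 36 mm) stands up to 55 mm.
- disc (a point): Centre of the top face of the vise's dark disc (radius 54 mm, 8 mm thick), 8 mm above the ball's centre. Disc and jaws are level when the vise is upright. In the ring the vise does not right itself: friction holds whatever tilt it is left at, so the level must be made, and checked after letting go.
- stud (a point): Tip of the vise's screw stud: a round dark steel stud, 15 mm thick, sticking out 14 mm from the +x end of the jaws; the tip is 49 mm along x and 24 mm along z from the ball's centre. At the start it is on the upper side. When seated it must point, within about 30 degrees, to the side of the ring where the clamp screw is.
- ring_seat: Fixed ring seat: dark square steel plate 130 x 130 mm, 12 mm thick, bolt heads 7 mm high at the corners, and rising from it a plain steel ring, outer radius 46 mm, bore radius 34 mm, open down to the plate, clamped firmly at a height that differs each time: its top edge is 40 to 60 mm above the bench. Clamp screw on its -x side. Origin: centre of the plate's underside, z up.
- seat (a point): Point on the ring's axis 40 mm above the bench, fixed to the plate. The ring's top edge stands 0 to 20 mm above this point; how much is not given. With the vise seated the ball's centre is about 28 mm above the ring's top edge, so 28 to 48 mm above this point.
- clamp (a point): Middle of the cross bar of the ring's clamp screw, which sticks out to the -x side of the ring seat: 85 mm from the ring's axis, 26 mm above the bench; cross bar 53 mm long, its top at 31 mm. The clamp screw is fixed and need not be touched. It faces the robot to within 40 degrees.
- bearing: Bystander: loose steel bearing ring lying flat, outer radius 32 mm, bore radius 16 mm, 18 mm high; too small for the vise. Origin: centre of its underside.
- screwdriver: Bystander: screwdriver with a yellow handle, 200 mm long, lying on the bench.
- parallel_block: Bystander: ground steel block 30 x 120 x 25 mm lying on the bench. Origin: centre of its underside.
- oil_bottle: Bystander: grey plastic oil bottle, radius 30 mm, 150 mm tall, standing. Origin: centre of its underside.

How it is judged:
By the outcome, as a careful person would: the job done as asked, in the order asked, and still so for the second after the job is handed in, with the robot touching nothing.
It also fails if it takes over 48 s, if anything falls off the work surface, if the arm or the gripper's body presses on something with over 40 N, if the wrist force passes 120 N, or if a joint passes its speed limit or range.

## Working session

There is one attempt and no reset: what is moved stays moved. The work goes in short steps, Python scripts to look and compute and a shell command to move; the robot and the scene stay as the last step left them, time stands still between calls to the robot, and variables do not carry over. Pictures are saved under pics/ and viewed, about 8 in all and at most 12, crops included, and the job is handed in when it is done.

```bash
ls; mkdir -p pics; cat > h.py <<'E'
import numpy as np, cv2
from plant import r
def cam(n):
    c=r.camera(n); return c
def rot(c):
    a=np.array(c["attitude"],float)
    if a.shape==(3,3): return a
    if a.size==4: raise Exception("quat")
    x,y,z=a; R=lambda v:cv2.Rodrigues(np.array(v,float))[0]
    return R([0,0,z])@R([0,y,0])@R([x,0,0])
def rays(c,uv):
    uv=np.array(uv,float).reshape(-1,1,2)
    n=cv2.undistortPoints(uv,np.array(c["mtx"]),np.array([c["k1"],0,0,0,0],float)).reshape(-1,2)
    return np.c_[n[:,0],-n[:,1],-np.ones(len(n))]@rot(c).T
def onplane(c,uv,z):
    d=rays(c,uv); e=np.array(c["eye"]); return e+d*((z-e[2])/d[:,2])[:,None]
def depthpts(c,uv):
    uv=np.array(uv).reshape(-1,2); d=c["z_map"][uv[:,1].astype(int),uv[:,0].astype(int)]
    return np.array(c["eye"])+rays(c,uv)*d[:,None]
def proj(c,p):
    q=(np.array(p,float).reshape(-1,3)-np.array(c["eye"]))@rot(c); n=np.c_[q[:,0]/-q[:,2],-q[:,1]/-q[:,2]]
    s=1+c["k1"]*(n**2).sum(1,keepdims=True); M=np.array(c["mtx"]); return n*s*[M[0,0],M[1,1]]+[M[0,2],M[1,2]]
def cloud(c):
    v,u=np.mgrid[0:480,0:640]; return depthpts(c,np.c_[u.ravel(),v.ravel()]).reshape(480,640,3)
E
python3 - <<'E'
from h import *
import pickle
o=r.get_obs(); print({k:np.round(v,3).tolist() for k,v in o.items()})
for n in ["scene","top","wrist"]:
    c=cam(n); pickle.dump(c,open(n+".pkl","wb")); cv2.imwrite(f"pics/{n}0.png",c["color"])
    print(n,c["mtx"],c["k1"],c["eye"],c["attitude"],(c["z_map"]>0).mean())
E
```

```text
pics
{'t': 0.0, 'q': [-1.396, 0.105, 0.096, 1.564, 0.0, 1.353], 'dq': [-0.001, -0.0, -0.001, 0.0, 0.001, 0.001], 'effort': [0.001, -55.694, 50.365, 0.017, -0.0, -0.0], 'eef_pos': [0.23, -0.554, 0.231], 'tool_rot': [-3.141, 0.001, -1.178], 'contact_force': [-0.103, 0.106, 0.82], 'wrist_torque': [0.016, 0.018, -0.02], 'finger_gap': 0.086}
scene [[602.23140424   0.         322.81148408]
 [  0.         602.23140424 232.50355017]
 [  0.           0.           1.        ]] -0.11247740378181402 [1.23813238 0.25437243 1.17602098] [ 0.5808064  -0.00815909  2.09932064] 0.9957356770833333
top [[458.244318     0.         317.00104492]
 [  0.         458.244318   235.86123313]
 [  0.           0.           1.        ]] 0.03625493382781492 [ 0.4067055  -0.1152068   1.16459208] [ 0.1771528   0.0017817  -1.56081023] 0.9958268229166667
wrist [[408.1260225    0.         322.21480993]
 [  0.         408.1260225  245.64573407]
 [  0.           0.           1.        ]] -0.07832816242897721 [ 0.30508488 -0.52420973  0.3741106 ] [-0.31823884  0.00145942 -1.17856185] 0.9960319010416666
```

View pics/top0.png

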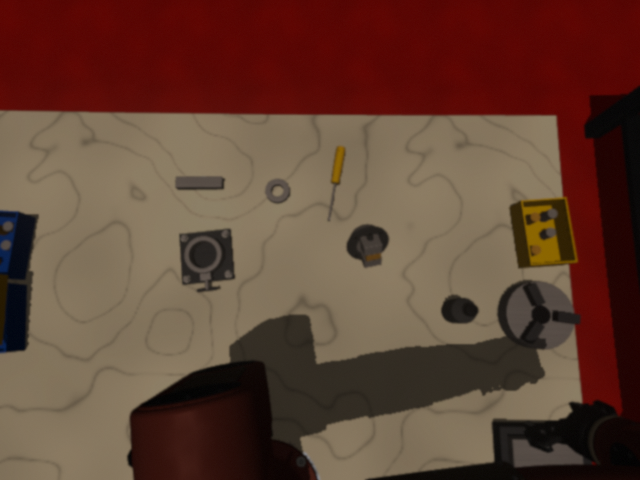

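View pics/scene0.png

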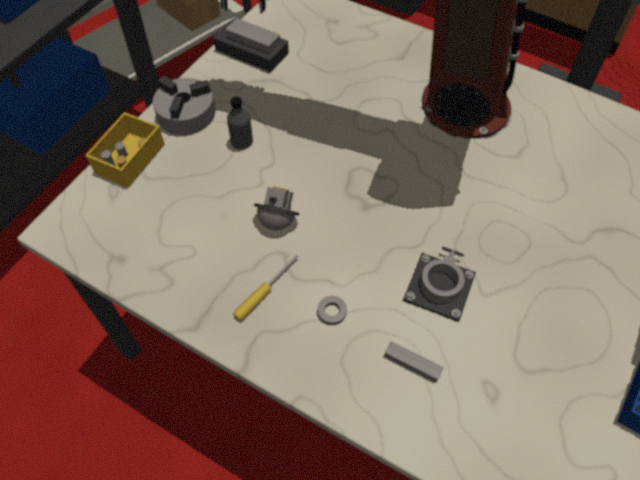

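The top view shows the vise at (369,243) with its jaws at (372,262) leaning toward the robot. The ring seat is at (204,256) and its clamp bar at (207,288). The scene view shows the vise at (276,212), the ring at (442,277), the clamp at (452,252), and clear space between the vise and the ring.

```bash
python3 - <<'E'
from h import *
import pickle
P=[]
for n,vb,rb in [("top",(335,215,400,275),(165,220,245,300)),("scene",(245,175,310,245),(395,240,485,325))]:
    c=pickle.load(open(n+".pkl","rb")); X=cloud(c)
    b=X[350:360,300:310] if n=="scene" else X[190:200,80:90]
    print(n,"bench z",b[...,2].mean(),b[...,2].std())
    for nm,(u0,v0,u1,v1) in (("vise",vb),("ring",rb)):
        p=X[v0:v1,u0:u1].reshape(-1,3); p=p[(p[:,2]>0.012)&(p[:,2]<0.3)]
        print(nm,len(p),p.min(0).round(3),p.max(0).round(3),p.mean(0).round(3))
        h,e=np.histogram(p[:,2],np.arange(0,.16,.004)); print(h)
    # ring top: circle fit
    u0,v0,u1,v1=rb; p=X[v0:v1,u0:u1].reshape(-1,3); 
    t=p[(p[:,2]>0.036)&(p[:,2]<.1)]
    A=np.c_[2*t[:,:2],np.ones(len(t))]; s=np.linalg.lstsq(A,(t[:,:2]**2).sum(1),rcond=None)[0]
    print("ring c",s[:2],"R",np.sqrt(s[2]+s[0]**2+s[1]**2),"z med",np.median(t[:,2]))
    if n=="top":
        u,v=364,242
    cr=c["color"][vb[1]-15:vb[3]+15,vb[0]-15:vb[2]+15]; cr2=c["color"][rb[1]:rb[3],rb[0]:rb[2]]
    P.append(np.hstack([cv2.resize(cr,(400,300),interpolation=3),cv2.resize(cr2,(400,300),interpolation=3)]))
cv2.imwrite("pics/crops.png",np.vstack(P))
E
```

```text
top bench z -0.0006170569293951455 0.0023224066699789317
vise 1315 [ 0.531 -0.289  0.014] [ 0.636 -0.185  0.105] [ 0.584 -0.235  0.07 ]
[  0   0   0   5  12  11  23  21  23  25  37  58  60  58  84  75  58  65
  78 108 108 122 102  85  72  24   1   0   0   0   0   0   0   0   0   0
   0   0   0]
ring 1672 [0.467 0.099 0.012] [0.629 0.241 0.054] [0.551 0.167 0.028]
[  0   0   0 673 111  57  62 107  79  55  42 278 191  17   0   0   0   0
   0   0   0   0   0   0   0   0   0   0   0   0   0   0   0   0   0   0
   0   0   0]
ring c [0.55764796 0.16893358] R 0.0406062824196819 z med 0.04722492667232503
scene bench z 0.0007138818993390728 0.002725006554187431
vise 1303 [ 0.535 -0.286  0.014] [ 0.641 -0.183  0.106] [ 0.605 -0.228  0.07 ]
[ 0  0  0  2  1  6 10 17 30 34 47 46 69 71 81 86 95 85 83 86 96 97 90 77
 67 24  3  0  0  0  0  0  0  0  0  0  0  0  0]
ring 2147 [0.47  0.098 0.012] [0.634 0.24  0.055] [0.563 0.17  0.028]
[  0   0   0 770 201  81 107 121 117  84  99 322 225  20   0   0   0   0
   0   0   0   0   0   0   0   0   0   0   0   0   0   0   0   0   0   0
   0   0   0]
ring c [0.56175953 0.16885015] R 0.04092240795050631 z med 0.046774794124161745
```

View pics/crops.png

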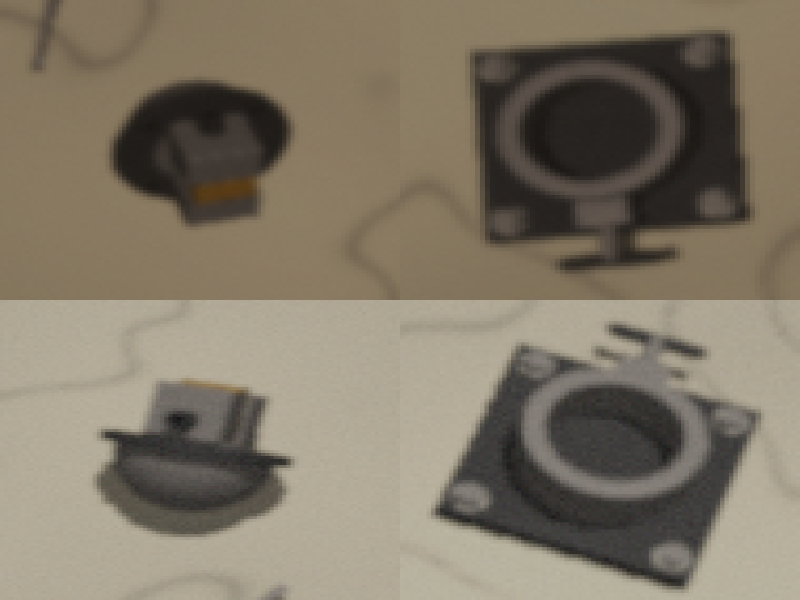

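The crops show the vise's brass piece and its stud hole on the upper or far face. They also show the ring's clean outline, with the clamp roughly toward −x. Next I'll bring the wrist camera over the vise.

```bash
python3 -m handwheel '[{"dz":4},{"dx":29,"dy":29,"dz":8,"az":-22},{"dx":29,"dy":29,"dz":8,"az":-22},{"dx":29,"dy":29,"dz":8,"az":-22},{"dx":29,"dy":29,"dz":8,"az":-22},{"dx":29,"dy":29,"dz":8,"az":-22},{"dx":29,"dy":29,"dz":8,"az":-22},{"dx":29,"dy":29,"dz":8,"az":-22}]' 100
```

```text
$[0]: bad value
```

```bash
python3 -m handwheel '[{"dx":0,"dy":0,"dz":4,"ax":0,"ay":0,"az":0},{"dx":29,"dy":29,"dz":8,"ax":0,"ay":0,"az":-22},{"dx":29,"dy":29,"dz":8,"ax":0,"ay":0,"az":-22},{"dx":29,"dy":29,"dz":8,"ax":0,"ay":0,"az":-22},{"dx":29,"dy":29,"dz":8,"ax":0,"ay":0,"az":-22},{"dx":29,"dy":29,"dz":8,"ax":0,"ay":0,"az":-22},{"dx":29,"dy":29,"dz":8,"ax":0,"ay":0,"az":-22},{"dx":29,"dy":29,"dz":8,"ax":0,"ay":0,"az":-22}]' 100
```

```text
t: 0.82
eef_pos: [0.4335, -0.3498, 0.2994]
tool_rot: [3.141, 0.0, -1.562]
contact_force: [0.5, -0.9, 0.0]
finger_gap: 0.0854
```

```bash
python3 -m handwheel '[{"dx":8,"dy":11,"dz":-5,"ax":0,"ay":0,"az":0},{"dx":8,"dy":11,"dz":-5,"ax":0,"ay":0,"az":0},{"dx":8,"dy":11,"dz":-5,"ax":0,"ay":0,"az":0},{"dx":8,"dy":11,"dz":-5,"ax":0,"ay":0,"az":0},{"dx":8,"dy":11,"dz":-5,"ax":0,"ay":0,"az":0},{"dx":8,"dy":11,"dz":-5,"ax":0,"ay":0,"az":0}]'
python3 - <<'E'
from h import *
import pickle
c=cam("wrist"); pickle.dump(c,open("w1.pkl","wb")); cv2.imwrite("pics/w1.png",c["color"]); print(c["eye"],c["attitude"])
print(proj(c,[[.584,-.235,.045],[.54,-.235,.08]]))
E
```

```text
t: 1.32
eef_pos: [0.5127, -0.2404, 0.2486]
tool_rot: [3.14, 0.001, -1.56]
contact_force: [-0.2, -0.6, 0.1]
finger_gap: 0.0855
[ 0.59443303 -0.24050005  0.39196143] [-3.19891947e-01  1.36626214e-03 -1.56017379e+00]
[[315.95653028 124.70667829]
 [314.86399473 185.17941447]]
```

View pics/w1.png

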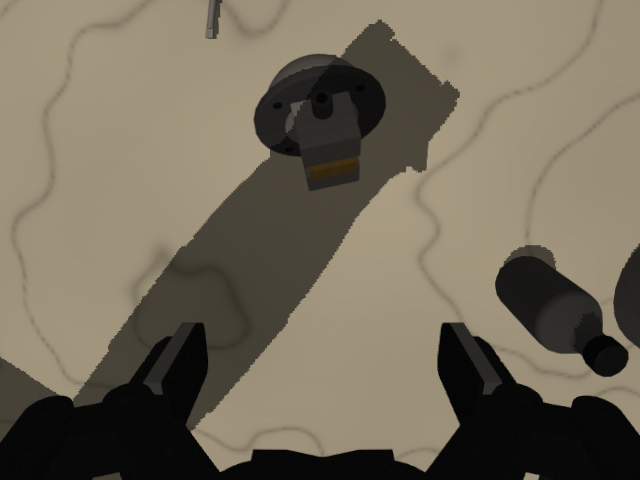

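The wrist view shows the disc ellipse centred about (320,110), the stud at (321,100), and the brass at (334,168). The lean is toward the robot, slightly to −y.

```bash
cat > vise.py <<'E'
from h import *
import pickle
c=pickle.load(open("w1.pkl","rb")); X=cloud(c)
print("bench",np.median(X[300:340,280:340,2]))
# disc lobes
m=np.zeros((480,640),np.uint8)
cv2.fillPoly(m,[np.array([[262,95],[276,112],[282,140],[272,140],[262,122]])],1)
cv2.fillPoly(m,[np.array([[362,80],[378,85],[380,105],[368,120],[363,110]])],1)
p=X[m>0]; q=p.mean(0); n=np.linalg.svd(p-q)[2][2]; n*=np.sign(n[2])
res=(p-q)@n; k=abs(res)<.004; p=p[k]; q=p.mean(0); n=np.linalg.svd(p-q)[2][2]; n*=np.sign(n[2])
print("disc normal",n,"tilt",np.degrees(np.arccos(n[2])),"az",np.degrees(np.arctan2(n[1],n[0])),"rms",((p-q)@n).std(),len(p))
hsv=cv2.cvtColor(c["color"],cv2.COLOR_BGR2HSV)
b=(hsv[...,1]>150)&(hsv[...,2]>50); b[:120]=0;b[200:]=0;b[:,:290]=0;b[:,380:]=0
v,u=np.nonzero(b); print("brass px",u.mean(),v.mean(),len(u)); pb=X[b]; print("brass",np.median(pb,0))
cnt=np.c_[u,v].astype(np.float32); bx=cv2.boxPoints(cv2.minAreaRect(cnt)); print(bx.round(1).tolist())
print("stud tip",X[96:101,318:325].reshape(-1,3).mean(0))
ct=pickle.load(open("top.pkl","rb")); hs=cv2.cvtColor(ct["color"],cv2.COLOR_BGR2HSV)
b=(hs[...,1]>150)&(hs[...,2]>50); b[:230]=0;b[275:]=0;b[:,:345]=0;b[:,395:]=0
v2,u2=np.nonzero(b); print("top brass",u2.mean(),v2.mean(),len(u2))
d1=rays(c,[[u.mean(),v.mean()]])[0]; d2=rays(ct,[[u2.mean(),v2.mean()]])[0]
s=np.linalg.lstsq(np.c_[d1,-d2],np.array(ct["eye"])-c["eye"],rcond=None)[0]
a,bb=np.array(c["eye"])+d1*s[0],np.array(ct["eye"])+d2*s[1]; print("tri",a,bb,"gap",np.linalg.norm(a-bb))
E
python3 vise.py
```

```text
bench 0.0006975248928021427
disc normal [-0.77940803 -0.21024176  0.5901877 ] tilt 53.82967073647457 az -164.90401996596736 rms 0.0004495061897370243 474
brass px 333.1474820143885 167.6708633093525 556
brass [ 0.5534496  -0.24917133  0.07935215]
[[309.0, 166.5], [354.5, 156.6999969482422], [357.20001220703125, 169.39999389648438], [311.79998779296875, 179.1999969482422]]
stud tip [ 0.60340114 -0.23917428  0.09864563]
top brass 372.63492063492066 256.73015873015873 63
tri [ 0.55203808 -0.24911875  0.06842449] [ 0.5531906  -0.24582105  0.06818562] gap 0.0035014593589261385
```

```bash
python3 -m handwheel '[{"dx":0,"dy":0,"dz":0,"ax":0,"ay":0,"az":6},{"dx":-1,"dy":-1,"dz":0,"ax":0,"ay":0,"az":12.4}]'
python3 -m handwheel '[{"dx":0,"dy":0,"dz":0,"ax":1.6,"ay":-6.8,"az":0},{"dx":0,"dy":0,"dz":-2,"ax":3.1,"ay":-13.6,"az":0},{"dx":0,"dy":-1,"dz":-4,"ax":4.7,"ay":-20.4,"az":0},{"dx":0,"dy":-1,"dz":-6,"ax":6.3,"ay":-27.2,"az":0},{"dx":0,"dy":-1.2,"dz":-8,"ax":7.9,"ay":-34,"az":0},{"dx":0,"dy":-1.2,"dz":-10,"ax":9.4,"ay":-40.8,"az":0},{"dx":0,"dy":-1.2,"dz":-11,"ax":11,"ay":-47.7,"az":0},{"dx":0,"dy":-1.2,"dz":-11,"ax":12.6,"ay":-54.5,"az":0}]'
python3 - <<'E'
from h import *
o=r.get_obs();print(o["t"],o["q"],o["eef_pos"],o["contact_force"])
x,y,z=o["tool_rot"];f=lambda v:cv2.Rodrigues(np.array(v,float))[0]
R=f([0,0,z])@f([0,y,0])@f([x,0,0]);print(R)
E
```

```text
t: 1.53
eef_pos: [0.5029, -0.2517, 0.2498]
tool_rot: [-3.141, -0.0, -1.341]
contact_force: [-0.3, 0.6, 0.7]
finger_gap: 0.0855
t: 2.2
eef_pos: [0.501, -0.2645, 0.1382]
tool_rot: [-2.16, 0.001, -1.348]
contact_force: [0.6, -0.1, -1.1]
finger_gap: 0.0851
2.2 [-1.22018596 -0.53134237 -0.87748371  1.03633113  0.96957023  1.79866028] [ 0.50104759 -0.26450946  0.13818308] [ 0.6016693  -0.13008546 -1.08305037]
[[ 2.20649505e-01 -5.42071178e-01  8.10846862e-01]
 [-9.75352969e-01 -1.22103873e-01  1.83785824e-01]
 [-6.17455975e-04 -8.31414146e-01 -5.55652893e-01]]
```

```bash
python3 - <<'E'
from h import *
import pickle
c=cam("wrist"); pickle.dump(c,open("w2.pkl","wb")); im=c["color"].copy()
C=np.array([.597,-.240,.045]); z=np.array([-.807,-.187,.559]); x=np.array([.544,.126,.829]); y=np.array([-.225,.974,0])
pts=[C+55*z*.001]+[C+.051*z+sx*.035*x+sy*.022*y for sx,sy in((1,1),(1,-1),(-1,-1),(-1,1))]+[C+.049*x+.024*z]
im=cv2.convertScaleAbs(im,alpha=1.8)
for p in proj(c,pts): cv2.circle(im,tuple(int(i) for i in p),2,(0,255,0),-1)
print(proj(c,pts).round(0).tolist()); cv2.imwrite("pics/w2.png",im)
E
```

```text
[[316.0, 295.0], [278.0, 237.0], [354.0, 237.0], [352.0, 342.0], [282.0, 342.0], [316.0, 203.0]]
```

View pics/w2.png

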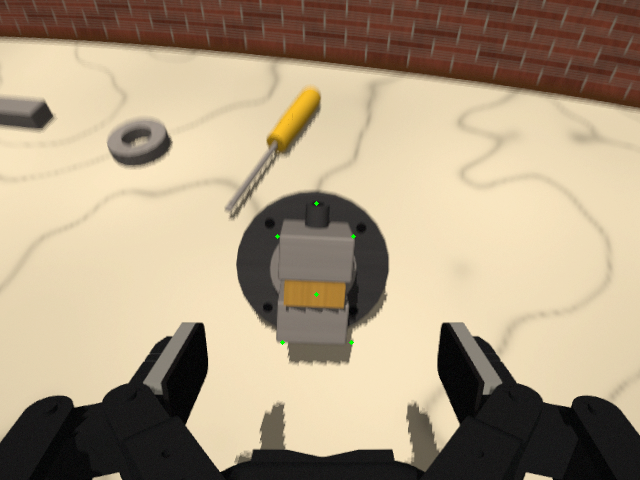

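The overlaid model points match the jaws, brass and stud to within about 4 px, so the pose is confirmed. Next I advance along the jaw axis.

```bash
python3 -m handwheel '[{"dx":1,"dy":0.2,"dz":-3.0,"ax":0,"ay":0,"az":0},{"dx":3,"dy":0.7,"dz":-4.6,"ax":0,"ay":0,"az":0},{"dx":5,"dy":1.2,"dz":-6,"ax":0,"ay":0,"az":0},{"dx":6.5,"dy":1.6,"dz":-7.1,"ax":0,"ay":0,"az":0},{"dx":7.6,"dy":1.9,"dz":-7.8,"ax":0,"ay":0,"az":0},{"dx":8.3,"dy":2.1,"dz":-8.3,"ax":0,"ay":0,"az":0},{"dx":8.3,"dy":2.1,"dz":-8.3,"ax":0,"ay":0,"az":0}]'
python3 - <<'E'
from h import *
import pickle
o=r.get_obs();print(o["t"],o["eef_pos"],o["contact_force"],o["q"])
p=np.array(o["eef_pos"])-[.597,-.240,.045]; print("in vise x,y,z mm",[1000*p@np.array(a) for a in([.544,.126,.829],[-.225,.974,0],[-.807,-.187,.559])])
E
```

```text
t: 2.83
eef_pos: [0.5858, -0.243, 0.0558]
tool_rot: [-2.167, 0.001, -1.346]
contact_force: [0.1, 0.7, 0.6]
finger_gap: 0.0854
2.8333 [ 0.58583048 -0.24301347  0.05582025] [0.13927783 0.74401048 0.63534104] [-1.00951723 -0.33456458 -0.9147999   0.53941898  0.89691751  2.12755254]
in vise x,y,z mm [np.float64(2.514069868665378), np.float64(-0.4219821176549212), np.float64(15.625844339062894)]
```

```bash
python3 -m handwheel '[{"dx":0,"dy":0,"dz":0,"ax":0,"ay":0,"az":0},{"dx":0,"dy":0,"dz":0,"ax":0,"ay":0,"az":0},{"dx":0,"dy":0,"dz":0,"ax":0,"ay":0,"az":0},{"dx":0,"dy":0,"dz":0,"ax":0,"ay":0,"az":0},{"dx":0,"dy":0,"dz":0,"ax":0,"ay":0,"az":0},{"dx":0,"dy":0,"dz":0,"ax":0,"ay":0,"az":0}]' 0
python3 -m handwheel '[{"dx":0,"dy":0,"dz":0,"ax":0,"ay":0,"az":0},{"dx":0,"dy":0,"dz":0,"ax":0,"ay":0,"az":0},{"dx":0,"dy":0,"dz":0,"ax":0,"ay":0,"az":0}]'
```

```text
t: 3.33
eef_pos: [0.5857, -0.2433, 0.0578]
tool_rot: [-2.164, 0.001, -1.345]
contact_force: [-5.7, 1.9, 7.3]
finger_gap: 0.0436
t: 3.58
eef_pos: [0.5857, -0.2433, 0.0578]
tool_rot: [-2.164, 0.001, -1.345]
contact_force: [-7.3, 2.6, 8.0]
finger_gap: 0.0435
```

```bash
python3 -m handwheel '[{"dx":0,"dy":0,"dz":2,"ax":0,"ay":0,"az":0},{"dx":0,"dy":0,"dz":5,"ax":0,"ay":0,"az":0},{"dx":0,"dy":0,"dz":8,"ax":-1.6,"ay":6.8,"az":0},{"dx":0,"dy":0,"dz":11,"ax":-3.1,"ay":13.6,"az":0},{"dx":0,"dy":0,"dz":14,"ax":-4.7,"ay":20.4,"az":0},{"dx":0,"dy":0,"dz":16,"ax":-6.3,"ay":27.2,"az":0},{"dx":0,"dy":0,"dz":18,"ax":-7.9,"ay":34,"az":0},{"dx":0,"dy":0,"dz":18,"ax":-9.4,"ay":40.8,"az":0}]'
python3 -m handwheel '[{"dx":0,"dy":1,"dz":0,"ax":-1.5,"ay":6.7,"az":0},{"dx":0,"dy":2,"dz":0,"ax":-3.2,"ay":13.7,"az":0},{"dx":0,"dy":3,"dz":0,"ax":-3.2,"ay":13.7,"az":0}]'
```

```text
t: 4.25
eef_pos: [0.586, -0.2441, 0.2422]
tool_rot: [-2.897, -0.006, -1.346]
contact_force: [0.8, -0.5, -6.6]
finger_gap: 0.0433
t: 4.5
eef_pos: [0.5866, -0.2119, 0.23]
tool_rot: [3.129, 0.006, -1.344]
contact_force: [-0.2, 0.7, -11.5]
finger_gap: 0.0432
```

```bash
python3 - <<'E'
from h import *
import pickle
o=r.get_obs();print(o["t"],o["eef_pos"],o["tool_rot"],o["contact_force"],o["wrist_torque"],o["finger_gap"],o["q"])
c=cam("scene"); pickle.dump(c,open("s2.pkl","wb")); u,v=proj(c,[o["eef_pos"]])[0].astype(int)
cv2.imwrite("pics/s2.png",cv2.resize(c["color"][v-70:v+80,u-100:u+100],None,fx=4,fy=4,interpolation=3)); print(u,v)
E
```

```text
4.5 [ 0.58655639 -0.21189663  0.22995484] [ 3.12913674  0.00609442 -1.34431429] [ -0.16788617   0.69168778 -11.52718574] [ 0.07977178 -0.12043659  0.03144929] 0.043215756883429345 [-0.55379574  0.19581631  0.19482812  1.58294799 -0.00443118  2.36130603]
282 159
```

```bash
python3 -m handwheel '[{"dx":0,"dy":1.5,"dz":0,"ax":0,"ay":0,"az":7},{"dx":0,"dy":3,"dz":0,"ax":0,"ay":0,"az":14},{"dx":0,"dy":4.5,"dz":0,"ax":0,"ay":0,"az":21},{"dx":0,"dy":6,"dz":0,"ax":0,"ay":0,"az":28},{"dx":0,"dy":7.5,"dz":0,"ax":0,"ay":0,"az":35},{"dx":0,"dy":9,"dz":0,"ax":0,"ay":0,"az":42},{"dx":0,"dy":10.5,"dz":0,"ax":0,"ay":0,"az":49},{"dx":0,"dy":12,"dz":0,"ax":0,"ay":0,"az":56}]'
python3 -m handwheel '[{"dx":0,"dy":1.5,"dz":0,"ax":0,"ay":0,"az":7},{"dx":0,"dy":3,"dz":0,"ax":0,"ay":0,"az":14},{"dx":0,"dy":4.5,"dz":0,"ax":0,"ay":0,"az":21},{"dx":0,"dy":6,"dz":0,"ax":0,"ay":0,"az":28},{"dx":0,"dy":7.5,"dz":0,"ax":0,"ay":0,"az":35},{"dx":0,"dy":9,"dz":0,"ax":0,"ay":0,"az":42},{"dx":0,"dy":10.5,"dz":0,"ax":0,"ay":0,"az":49},{"dx":0,"dy":12,"dz":0,"ax":0,"ay":0,"az":56}]'
python3 -m handwheel '[{"dx":0,"dy":1.5,"dz":0,"ax":0,"ay":0,"az":7},{"dx":0,"dy":3,"dz":0,"ax":0,"ay":0,"az":14},{"dx":0,"dy":4.5,"dz":0,"ax":0,"ay":0,"az":21},{"dx":0,"dy":6,"dz":0,"ax":0,"ay":0,"az":28},{"dx":0,"dy":7.5,"dz":0,"ax":0,"ay":0,"az":35},{"dx":0,"dy":9,"dz":0,"ax":0,"ay":0,"az":42},{"dx":0,"dy":10.5,"dz":0,"ax":0,"ay":0,"az":49},{"dx":0,"dy":12,"dz":0,"ax":0,"ay":0,"az":56}]'
```

```text
t: 5.22
eef_pos: [0.5844, -0.0921, 0.2364]
tool_rot: [-3.139, -0.001, -0.363]
contact_force: [0.7, 0.1, -7.2]
finger_gap: 0.0437
t: 5.88
eef_pos: [0.5845, 0.0277, 0.2363]
tool_rot: [-3.14, -0.002, 0.614]
contact_force: [-0.1, -0.1, -7.9]
finger_gap: 0.0437
t: 6.55
eef_pos: [0.5846, 0.1475, 0.2364]
tool_rot: [-3.142, -0.002, 1.592]
contact_force: [1.0, -1.0, -6.3]
finger_gap: 0.0434
```

```bash
python3 - <<'E'
from h import *
import pickle
o=r.get_obs();print(o["t"],o["eef_pos"],o["tool_rot"],o["contact_force"],o["wrist_torque"],o["q"])
P=[]
for n,w,h in(("scene",110,85),("top",110,85)):
    c=cam(n); pickle.dump(c,open(n+"3.pkl","wb")); u,v=proj(c,[[o["eef_pos"][0],o["eef_pos"][1],.12]])[0].astype(int)
    u0,v0=max(u-w,0),max(v-h,0)
    print(n,u0,v0); P.append(cv2.convertScaleAbs(cv2.resize(c["color"][v0:v0+2*h,u0:u0+2*w],(400,309),interpolation=3),alpha=1.6))
cv2.imwrite("pics/st3.png",np.hstack(P))
E
```

```text
6.55 [0.58462045 0.14747883 0.23638982] [-3.14157931e+00 -1.72884480e-03  1.59150348e+00] [ 0.98978119 -1.04158247 -6.25507087] [-0.01405534  0.01985959  0.03853706] [0.02957896 0.11406083 0.11711262 1.57384613 0.0017289  0.00887179]
scene 324 178
top 94 153
```

View pics/st3.png

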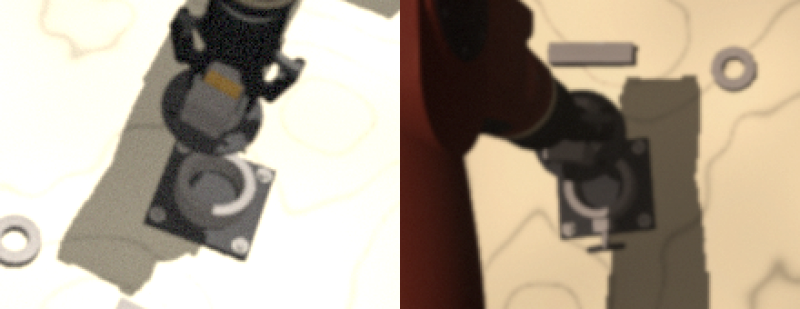

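The scene crop shows the vise held, with the disc visible at about (210,110) in the crop. The ring is below it at (215,190). Whether the vise is level needs depth numbers.

```bash
cat > disc.py <<'E'
from h import *
def fit(p):
    q=p.mean(0); return q,(lambda n:n*np.sign(n[2]))(np.linalg.svd(p-q,full_matrices=False)[2][2])
def disc(c,cen,rad=.060,lo=-.03,hi=.03,it=400):
    """RANSAC of near-level plane (disc top face annulus) among cloud near cen (expected disc centre)"""
    X=cloud(c).reshape(-1,3); col=c["color"].reshape(-1,3).max(1)
    k=(np.linalg.norm(X[:,:2]-cen[:2],axis=1)<rad)&(X[:,2]>cen[2]+lo)&(X[:,2]<cen[2]+hi)
    p=X[k]; g=np.random.default_rng(0); best=None
    for _ in range(it):
        s=p[g.choice(len(p),3,False)]; n=np.cross(s[1]-s[0],s[2]-s[0]); 
        if np.linalg.norm(n)<1e-6: continue
        n/=np.linalg.norm(n); n*=np.sign(n[2])
        if n[2]<.8: continue
        i=abs((p-s[0])@n)<.002
        if best is None or i.sum()>best.sum(): best=i
    q,n=fit(p[best])
    for _ in range(3): best=abs((p-q)@n)<.0025; q,n=fit(p[best])
    w=p[best]; return len(p),best.sum(),q,n,w
if __name__=="__main__":
    import pickle,sys
    c=pickle.load(open(sys.argv[1],"rb")); cen=np.array([float(a) for a in sys.argv[2:5]])
    N,k,q,n,w=disc(c,cen); print("near",N,"inl",k,"mean",q.round(4),"normal",n.round(3),"tilt",np.degrees(np.arccos(n[2])).round(1),"ext",w.min(0).round(3),w.max(0).round(3))
    im=c["color"].copy()*1
    for u,v in proj(c,w).round().astype(int): im[v,u]=(0,255,0)
    u,v=proj(c,[cen])[0].astype(int); cv2.imwrite("pics/d_%s.png"%sys.argv[1][:-4],cv2.resize(im[max(v-70,0):v+70,max(u-90,0):u+90],None,fx=4,fy=4,interpolation=0))
E
python3 disc.py scene3.pkl .585 .1475 .228
python3 - <<'E'
from h import *
import pickle
c=cam("wrist"); pickle.dump(c,open("w3.pkl","wb"))
im=cv2.convertScaleAbs(c["color"],alpha=1.8)
d=cv2.imread("pics/d_scene3.png"); d=cv2.resize(d,(400,int(400*d.shape[0]/d.shape[1]))); im=cv2.resize(im,(400,300)); h=max(d.shape[0],300)
o=np.zeros((h,800,3),np.uint8); o[:300,:400]=im; o[:d.shape[0],400:]=d; cv2.imwrite("pics/w3.png",o)
E
python3 disc.py w3.pkl .585 .1475 .228
```

```text
near 1257 inl 792 mean [0.6092 0.147  0.2286] normal [-0.004  0.052  0.999] tilt 3.0 ext [0.556 0.091 0.224] [0.645 0.197 0.234]
near 20847 inl 15343 mean [0.5653 0.1404 0.2298] normal [-0.011  0.049  0.999] tilt 2.9 ext [0.537 0.092 0.225] [0.635 0.199 0.234]
```

View pics/w3.png

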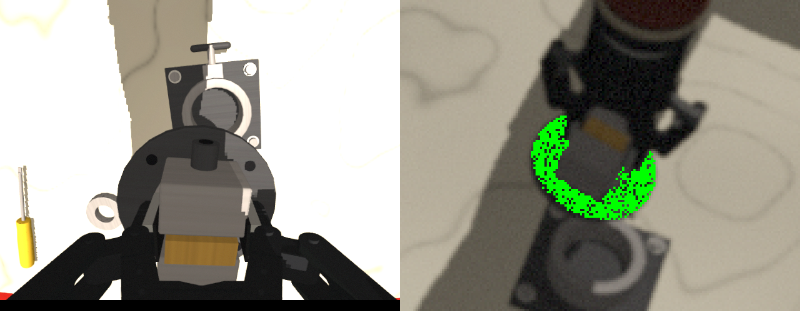

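The wrist view shows the stud toward the clamp side and the disc clear of the ring. Both cameras give a 3° lean of the disc toward +y, so I'll correct that. I'll also shift +x so the wrist camera sees the whole ring and I can measure it.

```bash
python3 -m handwheel '[{"dx":2.5,"dy":0,"dz":0,"ax":2.9,"ay":0.5,"az":0},{"dx":5,"dy":0,"dz":0,"ax":2.9,"ay":0.5,"az":0},{"dx":5,"dy":0,"dz":0,"ax":2.9,"ay":0.5,"az":0},{"dx":5,"dy":0,"dz":0,"ax":2.9,"ay":0.5,"az":0}]'
cat > ring.py <<'E'
from h import *
import pickle,sys
c=pickle.load(open(sys.argv[1],"rb")); X=cloud(c); R0=np.array([.56,.169])
k=(np.hypot(X[...,0]-R0[0],X[...,1]-R0[1])<.056)&(X[...,2]>.042)&(X[...,2]<.062)
z=np.median(X[k][:,2]); print("n",k.sum(),"ztop",z)
p=X[k]; 
# edges of the top face -> inner and outer circle, Kasa fit on angular bins
ce=R0.copy()
for _ in range(5):
    a=np.arctan2(p[:,1]-ce[1],p[:,0]-ce[0]); d=np.hypot(*(p[:,:2]-ce).T); b=np.floor(np.degrees(a)/6).astype(int)
    I,O=[],[]
    for i in np.unique(b):
        j=b==i
        if j.sum()<8 or abs(abs(i*6+3)-180)<28: continue
        lo,hi=np.percentile(d[j],[3,97]); t=np.radians(i*6+3); I.append(ce+lo*np.array([np.cos(t),np.sin(t)])); O.append(ce+hi*np.array([np.cos(t),np.sin(t)]))
    f=lambda P:(lambda s:(s[0],s[1],np.sqrt(s[2]+s[0]**2+s[1]**2)))(np.linalg.lstsq(np.c_[2*P,np.ones(len(P))],(P**2).sum(1),rcond=None)[0])
    fi,fo=f(np.array(I)),f(np.array(O)); ce=(np.array(fi[:2])+fo[:2])/2
print("bins",len(I),"inner",np.round(fi,4),"outer",np.round(fo,4),"centre",ce.round(4))
for zz in ((.024,.034),):
    k=(X[...,2]>zz[0])&(X[...,2]<zz[1])&(np.hypot(X[...,0]-ce[0],X[...,1]-ce[1])>.078)&(np.hypot(X[...,0]-ce[0],X[...,1]-ce[1])<.1)
    q=X[k].mean(0) if k.any() else 0; print("bar",k.sum(),q, np.degrees(np.arctan2(q[1]-ce[1],q[0]-ce[0])) if k.any() else 0)
E
python3 - <<'E'
from h import *
import pickle
o=r.get_obs();print(o["t"],o["eef_pos"],o["tool_rot"],o["contact_force"])
c=cam("wrist"); pickle.dump(c,open("w4.pkl","wb")); cv2.imwrite("pics/w4.png",cv2.convertScaleAbs(c["color"],alpha=1.5))
E
for f in w4 top scene; do python3 ring.py $f.pkl; done; python3 disc.py w4.pkl .641 .145 .229
```

```text
t: 7.03
eef_pos: [0.6357, 0.1458, 0.2351]
tool_rot: [-3.131, -0.051, 1.582]
contact_force: [-0.9, -0.9, -6.0]
finger_gap: 0.0433
7.0333 [0.63571427 0.14578761 0.23509592] [-3.13125443 -0.05123598  1.58214284] [-0.86406418 -0.92257303 -6.03253247]
n 5167 ztop 0.04917335334767403
bins 50 inner [0.5597 0.1678 0.0339] outer [0.5597 0.1679 0.0452] centre [0.5597 0.1678]
bar 843 [0.47640749 0.15779952 0.0303023 ] -173.1402953528715
n 511 ztop 0.047490907499815105
bins 43 inner [0.5599 0.1696 0.0347] outer [0.5597 0.1697 0.0447] centre [0.5598 0.1696]
bar 85 [0.47493894 0.15988626 0.02881557] -173.43781435526645
n 625 ztop 0.04735658943204979
bins 48 inner [0.5625 0.1689 0.0344] outer [0.5625 0.1689 0.0449] centre [0.5625 0.1689]
bar 87 [0.47866154 0.15903075 0.02922991] -173.28373895525536
near 21363 inl 15342 mean [0.6167 0.1391 0.2278] normal [-0.002 -0.015  1.   ] tilt 0.9 ext [0.589 0.089 0.225] [0.687 0.197 0.231]
```

View pics/w4.png

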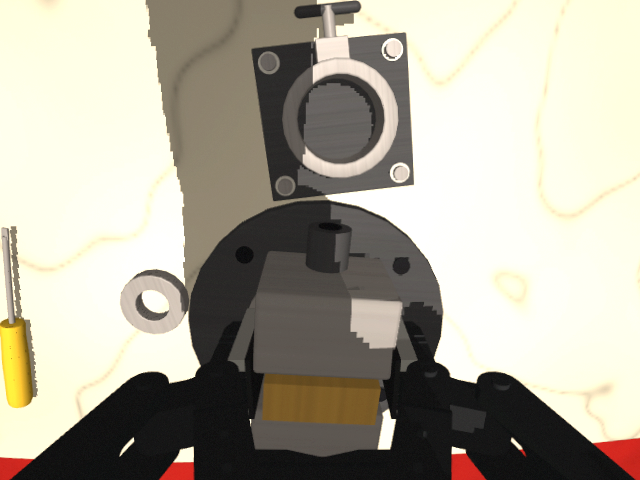

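The ring is fully visible. The wrist, top and scene cameras all give its centre as about (.560,.169), a top height of about 48 mm, and a clamp azimuth of −173°. Next I fit the disc circle in the same wrist frame.

```bash
cat > dc.py <<'E'
from disc import *
import pickle,sys
def centre(c,cen,R=.054):
    N,k,q,n,w=disc(c,cen,rad=.07)
    ce=np.array(cen[:2],float)
    from scipy.optimize import least_squares
    for _ in range(6):
        a=np.degrees(np.arctan2(w[:,1]-ce[1],w[:,0]-ce[0])); d=np.hypot(*(w[:,:2]-ce).T); b=np.floor(a/5).astype(int); E=[]
        for i in np.unique(b):
            h=np.percentile(d[b==i],98)
            if (b==i).sum()>8 and abs(h-R)<.006: t=np.radians(i*5+2.5); E.append(ce+h*np.array([np.cos(t),np.sin(t)]))
        E=np.array(E); s=least_squares(lambda x:np.hypot(*(E-x).T)-R+.0005,ce,loss="soft_l1",f_scale=.001); ce=s.x
    zc=q[2]-(n[0]*(ce[0]-q[0])+n[1]*(ce[1]-q[1]))/n[2]
    print("disc centre",ce.round(4),zc.round(4),"arc bins",len(E),"rms",np.sqrt((s.fun**2).mean()).round(4),"normal",n.round(3),"ball",(np.r_[ce,zc]-.008*n).round(4))
if __name__=="__main__":
    c=pickle.load(open(sys.argv[1],"rb")); centre(c,np.array([float(a) for a in sys.argv[2:5]]))
E
python3 dc.py w4.pkl .642 .143 .228; python3 dc.py w3.pkl .591 .145 .229;python3 dc.py scene3.pkl .591 .145 .229
python3 -m handwheel '[{"dx":-3,"dy":1,"dz":0,"ax":-0.6,"ay":0,"az":3},{"dx":-6,"dy":2,"dz":-2,"ax":-0.6,"ay":0,"az":6},{"dx":-8.3,"dy":2.4,"dz":-4,"ax":-0.6,"ay":0,"az":6},{"dx":-8.3,"dy":2.4,"dz":-7,"ax":-0.6,"ay":0,"az":6},{"dx":-8.3,"dy":2.4,"dz":-9,"ax":-0.6,"ay":0,"az":6},{"dx":-8.3,"dy":2.4,"dz":-11,"ax":-0.6,"ay":0,"az":6},{"dx":-8.3,"dy":2.4,"dz":-11,"ax":-0.6,"ay":0,"az":6}]'
python3 - <<'E'
from h import *
import pickle
for n in("wrist","scene","top"):
    c=cam(n); pickle.dump(c,open(n[0]+"5.pkl","wb"))
E
for f in w5 s5 t5; do python3 dc.py $f.pkl .560 .168 .117; done
```

```text
disc centre [0.6425 0.143 ] 0.2279 arc bins 45 rms 0.0007 normal [-0.002 -0.015  1.   ] ball [0.6425 0.1432 0.2199]
disc centre [0.5913 0.1453] 0.2299 arc bins 45 rms 0.0004 normal [-0.011  0.049  0.999] ball [0.5914 0.1449 0.2219]
disc centre [0.5934 0.1446] 0.2287 arc bins 48 rms 0.0013 normal [-0.005  0.053  0.999] ball [0.5934 0.1442 0.2207]
t: 7.67
eef_pos: [0.5492, 0.171, 0.1225]
tool_rot: [-3.127, -0.041, 1.69]
contact_force: [-2.1, 0.0, -9.1]
finger_gap: 0.0433
disc centre [0.5556 0.1692] 0.1153 arc bins 46 rms 0.0006 normal [ 0.016 -0.012  1.   ] ball [0.5554 0.1693 0.1073]
disc centre [0.5584 0.1702] 0.116 arc bins 43 rms 0.001 normal [ 0.017 -0.009  1.   ] ball [0.5583 0.1703 0.108 ]
disc centre [0.5593 0.1718] 0.1182 arc bins 21 rms 0.0007 normal [ 0.019 -0.014  1.   ] ball [0.5592 0.1719 0.1102]
```

```bash
python3 -m handwheel '[{"dx":0.4,"dy":-0.15,"dz":0,"ax":-0.7,"ay":-1.0,"az":0},{"dx":0.4,"dy":-0.15,"dz":-0.5,"ax":-0.7,"ay":-1.0,"az":0},{"dx":0.4,"dy":-0.15,"dz":-1.0,"ax":-0.7,"ay":-1.0,"az":0},{"dx":0.4,"dy":-0.15,"dz":-1.0,"ax":-0.7,"ay":-1.0,"az":0},{"dx":0.4,"dy":-0.15,"dz":-1.0,"ax":-0.7,"ay":-1.0,"az":0}]'
python3 - <<'E'
from h import *
import pickle
o=r.get_obs(); print(o["eef_pos"],o["tool_rot"],o["contact_force"])
for n in("wrist","scene"):
    c=cam(n); pickle.dump(c,open(n[0]+"6.pkl","wb"))
E
for f in w6 s6; do python3 dc.py $f.pkl .560 .168 .107; done
```

```text
t: 8.23
eef_pos: [0.5561, 0.1699, 0.1159]
tool_rot: [3.136, -0.026, 1.691]
contact_force: [-1.1, -0.8, -6.4]
finger_gap: 0.0431
[0.55612856 0.16994664 0.11586263] [ 3.13628401 -0.02642467  1.69136632] [-1.11770324 -0.78040741 -6.42941611]
disc centre [0.5627 0.168 ] 0.1088 arc bins 46 rms 0.0005 normal [-0.007 -0.001  1.   ] ball [0.5627 0.168  0.1008]
disc centre [0.5651 0.169 ] 0.1078 arc bins 46 rms 0.0013 normal [-0.    -0.001  1.   ] ball [0.5651 0.169  0.0998]
```

```bash
python3 -m handwheel '[{"dx":-0.28,"dy":0,"dz":-0.4,"ax":0,"ay":0,"az":0},{"dx":-0.28,"dy":0,"dz":-0.8,"ax":0,"ay":0,"az":0},{"dx":-0.28,"dy":0,"dz":-1.2,"ax":0,"ay":0,"az":0},{"dx":-0.28,"dy":0,"dz":-1.5,"ax":0,"ay":0,"az":0},{"dx":-0.28,"dy":0,"dz":-1.7,"ax":0,"ay":0,"az":0},{"dx":-0.28,"dy":0,"dz":-1.7,"ax":0,"ay":0,"az":0}]'
python3 -m handwheel '[{"dx":0,"dy":0,"dz":-0.1,"ax":0,"ay":0,"az":0},{"dx":0,"dy":0,"dz":-0.2,"ax":0,"ay":0,"az":0},{"dx":0,"dy":0,"dz":-0.2,"ax":0,"ay":0,"az":0}]'
python3 -m handwheel '[{"dx":0,"dy":0,"dz":-0.1,"ax":0,"ay":0,"az":0},{"dx":0,"dy":0,"dz":-0.15,"ax":0,"ay":0,"az":0},{"dx":0,"dy":0,"dz":-0.15,"ax":0,"ay":0,"az":0}]'
```

```text
t: 8.83
eef_pos: [0.5533, 0.1699, 0.0986]
tool_rot: [3.136, -0.026, 1.691]
contact_force: [-0.4, 0.3, -6.4]
finger_gap: 0.0426
t: 9.08
eef_pos: [0.5538, 0.1699, 0.0973]
tool_rot: [3.135, -0.026, 1.691]
contact_force: [0.2, -0.5, -7.4]
finger_gap: 0.0432
t: 9.33
eef_pos: [0.5537, 0.1699, 0.0957]
tool_rot: [3.135, -0.026, 1.691]
contact_force: [-0.5, 0.2, -7.8]
finger_gap: 0.0433
```

```bash
for i in 1 2 3; do :; done; python3 -m handwheel '[{"dx":0,"dy":0,"dz":-0.05,"ax":0,"ay":0,"az":0},{"dx":0,"dy":0,"dz":-0.1,"ax":0,"ay":0,"az":0},{"dx":0,"dy":0,"dz":-0.1,"ax":0,"ay":0,"az":0}]'
python3 -m handwheel '[{"dx":0,"dy":0,"dz":-0.05,"ax":0,"ay":0,"az":0},{"dx":0,"dy":0,"dz":-0.1,"ax":0,"ay":0,"az":0},{"dx":0,"dy":0,"dz":-0.1,"ax":0,"ay":0,"az":0}]'
python3 -m handwheel '[{"dx":0,"dy":0,"dz":-0.05,"ax":0,"ay":0,"az":0},{"dx":0,"dy":0,"dz":-0.1,"ax":0,"ay":0,"az":0},{"dx":0,"dy":0,"dz":-0.1,"ax":0,"ay":0,"az":0}]'
```

```text
t: 9.58
eef_pos: [0.5536, 0.1699, 0.0947]
tool_rot: [3.135, -0.026, 1.691]
contact_force: [0.3, -0.3, -7.5]
finger_gap: 0.0432
t: 9.83
eef_pos: [0.5536, 0.1699, 0.0937]
tool_rot: [3.135, -0.026, 1.691]
contact_force: [-1.0, 0.5, -6.3]
finger_gap: 0.0427
t: 10.08
eef_pos: [0.5538, 0.1699, 0.0932]
tool_rot: [3.135, -0.026, 1.691]
contact_force: [-3.0, -1.1, -2.2]
finger_gap: 0.0431
```

```bash
python3 -m handwheel '[{"dx":-0.1,"dy":0,"dz":0,"ax":0,"ay":0,"az":0},{"dx":-0.1,"dy":0,"dz":-0.05,"ax":0,"ay":0,"az":0},{"dx":-0.1,"dy":0,"dz":-0.05,"ax":0,"ay":0,"az":0}]'
python3 - <<'E'
from h import *
a=[]
for _ in range(3):
    r.camera("wrist"); o=r.get_obs(); a.append(np.r_[o["contact_force"],o["wrist_torque"]])
print(np.round(a,2),o["eef_pos"])
E
```

```text
t: 10.33
eef_pos: [0.5528, 0.1699, 0.0925]
tool_rot: [3.135, -0.026, 1.691]
contact_force: [-1.7, 0.1, -3.7]
finger_gap: 0.0432
[[-1.41  0.57 -3.33 -0.05  0.19 -0.02]
 [-0.63 -0.38 -2.73 -0.06  0.25  0.  ]
 [-1.05 -0.39 -2.19 -0.11  0.25  0.04]] [0.55277756 0.16994484 0.0924731 ]
```

```bash
python3 -m handwheel '[{"dx":-0.06,"dy":0,"dz":0,"ax":0,"ay":0,"az":0},{"dx":-0.06,"dy":0,"dz":-0.05,"ax":0,"ay":0,"az":0},{"dx":-0.06,"dy":0,"dz":-0.05,"ax":0,"ay":0,"az":0},{"dx":-0.06,"dy":0,"dz":-0.05,"ax":0,"ay":0,"az":0}]'
python3 -m handwheel '[{"dx":0,"dy":0,"dz":-0.05,"ax":0,"ay":0,"az":0},{"dx":0,"dy":0,"dz":-0.05,"ax":0,"ay":0,"az":0},{"dx":0,"dy":0,"dz":-0.05,"ax":0,"ay":0,"az":0}]'
python3 - <<'E'
from h import *
import pickle
a=[]
for n in "wst":
    c=r.camera({"w":"wrist","s":"scene","t":"top"}[n]); pickle.dump(c,open(n+"7.pkl","wb")); o=r.get_obs(); a.append(np.r_[o["contact_force"],o["wrist_torque"]])
print(np.round(a,2),o["eef_pos"],o["t"])
E
for f in w7 s7; do python3 dc.py $f.pkl .560 .168 .084; done
```

```text
t: 10.82
eef_pos: [0.5525, 0.1699, 0.0923]
tool_rot: [3.134, -0.026, 1.691]
contact_force: [-0.2, -0.0, 1.3]
finger_gap: 0.043
t: 11.07
eef_pos: [0.5525, 0.1699, 0.0921]
tool_rot: [3.134, -0.026, 1.691]
contact_force: [-1.3, -0.3, 5.4]
finger_gap: 0.0432
[[-1.79 -0.62  5.26 -0.12  0.27  0.  ]
 [-1.5  -0.33  5.54 -0.07  0.27  0.01]
 [-1.64 -0.73  5.25 -0.09  0.28 -0.01]] [0.55257004 0.16992375 0.0921316 ] 11.2167
disc centre [0.5592 0.168 ] 0.0851 arc bins 46 rms 0.0005 normal [-0.012 -0.001  1.   ] ball [0.5593 0.168  0.0771]
disc centre [0.5607 0.1692] 0.0836 arc bins 45 rms 0.0012 normal [-0.012  0.006  1.   ] ball [0.5608 0.1692 0.0756]
```

The vise is seated. The ball centre is within 0.5 mm of the ring axis in the wrist view, its height fits (76 ≈ 48+28), and the forces are light. I'll make a small level correction and then release.

```bash
python3 -m handwheel '[{"dx":0.02,"dy":0,"dz":0.03,"ax":-0.1,"ay":0.7,"az":0},{"dx":0.02,"dy":0,"dz":0.04,"ax":-0.1,"ay":0.7,"az":0},{"dx":0.02,"dy":0,"dz":0.04,"ax":-0.1,"ay":0.7,"az":0},{"dx":0.02,"dy":0,"dz":0.04,"ax":-0.1,"ay":0.7,"az":0}]'
python3 -m handwheel '[{"dx":0,"dy":0,"dz":0,"ax":0,"ay":0,"az":0},{"dx":0,"dy":0,"dz":0,"ax":0,"ay":0,"az":0},{"dx":0,"dy":0,"dz":0,"ax":0,"ay":0,"az":0},{"dx":0,"dy":0,"dz":0,"ax":0,"ay":0,"az":0}]' 65
python3 - <<'E'
from h import *
import pickle
for n in "ws":
    c=r.camera({"w":"wrist","s":"scene","t":"top"}[n]); pickle.dump(c,open(n+"8.pkl","wb")); o=r.get_obs(); print(np.round(o["contact_force"],2),o["finger_gap"],o["t"])
E
for f in w8 s8; do python3 dc.py $f.pkl .560 .168 .084; done
```

```text
t: 11.55
eef_pos: [0.5528, 0.17, 0.0922]
tool_rot: [-3.136, -0.026, 1.691]
contact_force: [-0.4, -0.3, 5.8]
finger_gap: 0.0432
t: 11.88
eef_pos: [0.5521, 0.1699, 0.0913]
tool_rot: [-3.135, -0.026, 1.691]
contact_force: [-1.1, 0.0, 0.6]
finger_gap: 0.0558
[ 1.33 -0.42 -0.73] 0.05583743245549748 11.9333
[-0.74  0.26 -0.56] 0.05544618527370528 11.9833
disc centre [0.5591 0.168 ] 0.0852 arc bins 47 rms 0.0005 normal [-0.001  0.002  1.   ] ball [0.5591 0.168  0.0772]
disc centre [0.561  0.1691] 0.0838 arc bins 41 rms 0.0013 normal [0.008 0.012 1.   ] ball [0.5609 0.169  0.0758]
```

```bash
python3 -m handwheel '[{"dx":0,"dy":0,"dz":0,"ax":0,"ay":0,"az":0},{"dx":0,"dy":0,"dz":0,"ax":0,"ay":0,"az":0},{"dx":0,"dy":0,"dz":0,"ax":0,"ay":0,"az":0},{"dx":0,"dy":0,"dz":1,"ax":0,"ay":0,"az":0},{"dx":0,"dy":0,"dz":3,"ax":0,"ay":0,"az":0},{"dx":0,"dy":0,"dz":6,"ax":0,"ay":0,"az":0},{"dx":0,"dy":0,"dz":10,"ax":0,"ay":0,"az":0},{"dx":0,"dy":0,"dz":14,"ax":0,"ay":0,"az":0}]' 100
python3 -m handwheel '[{"dx":-3,"dy":0,"dz":3,"ax":0,"ay":0,"az":0},{"dx":-5,"dy":0,"dz":4,"ax":0,"ay":0,"az":0},{"dx":-5,"dy":0,"dz":4,"ax":0,"ay":0,"az":0},{"dx":-5,"dy":0,"dz":4,"ax":0,"ay":0,"az":0},{"dx":-5,"dy":0,"dz":4,"ax":0,"ay":0,"az":0}]'
python3 - <<'E'
from h import *
import pickle
for n in "wst":
    c=r.camera({"w":"wrist","s":"scene","t":"top"}[n]); pickle.dump(c,open(n+"9.pkl","wb")); o=r.get_obs()
    if n=="w": A=cv2.resize(cv2.convertScaleAbs(c["color"],alpha=1.4),(400,300))
    if n=="s": u,v=proj(c,[[.56,.169,.08]])[0].astype(int); B=cv2.resize(cv2.convertScaleAbs(c["color"][v-60:v+60,u-80:u+80],alpha=1.4),(400,300),interpolation=3)
print(o["t"],o["eef_pos"],o["contact_force"])
cv2.imwrite("pics/fin.png",np.hstack([A,B]))
E
for f in w9 s9 t9; do python3 dc.py $f.pkl .560 .168 .084; done
```

```text
t: 12.65
eef_pos: [0.5515, 0.1699, 0.2335]
tool_rot: [-3.135, -0.026, 1.691]
contact_force: [0.9, -0.2, 1.0]
finger_gap: 0.0856
t: 13.07
eef_pos: [0.5026, 0.1699, 0.2716]
tool_rot: [-3.136, -0.026, 1.691]
contact_force: [-0.1, -0.8, -1.1]
finger_gap: 0.0855
13.2167 [0.50233159 0.16980182 0.270594  ] [-0.23626951 -0.00908384 -0.55116639]
disc centre [0.5591 0.1683] 0.0853 arc bins 61 rms 0.0002 normal [-0.001  0.003  1.   ] ball [0.5591 0.1683 0.0773]
disc centre [0.5613 0.1693] 0.0835 arc bins 53 rms 0.0012 normal [-0.004  0.007  1.   ] ball [0.5613 0.1693 0.0755]
disc centre [0.5596 0.1711] 0.0839 arc bins 27 rms 0.0015 normal [-0.001 -0.003  1.   ] ball [0.5596 0.1712 0.0759]
```

View pics/fin.png

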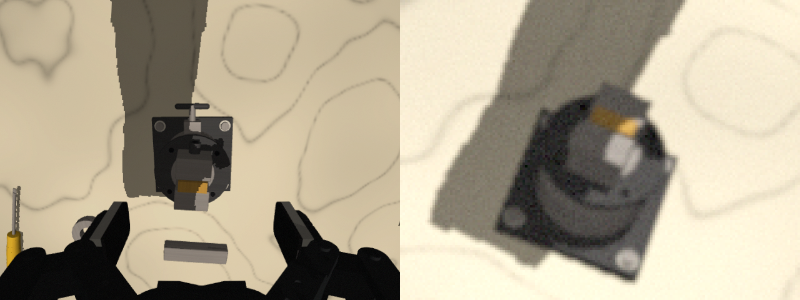

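The final view shows the vise upright in the ring, stud on the clamp side at (195,145), and the gripper clear. The disc tilt is under 0.5° in all three cameras.

```bash
python3 -c "
from plant import r
print(r.job_done())"
```

```text
the job is handed in; nothing more can be done
None
```

The ball vise is seated upright in the ring, released, with the gripper clear. I handed the job in about 13 s into the 48 s limit. I gripped it by the jaw flats, stood it up, turned it about half a turn, levelled it by camera depth, and felt it down into the ring with light forces. I made a small sideways correction at first contact before letting go.

Last checks, taken after release:
- **Level:** disc tilt is 0.2–0.5° in all three cameras.
- **Centring:** the ball centre is within about 0.8 mm of the ring axis in the wrist view and about 1.3 mm in the scene view. The top camera, which saw only part of the disc, gave 1.6 mm. All are within the 2 mm calibration.
- **Height:** the ball centre is at about 76 mm, which matches the ring top at about 48 mm plus 28 mm.
- **Stud:** the picture shows it on the clamp-screw side; I turned the grip to match the measured clamp direction but did not measure the stud's angle after release.
- **Forces:** wrist force readings were about zero after release. The highest reading I saw was about 12 N.
- **Other items:** I did not re-measure the bench items. The arm's path stayed clear of them.

No check failed. The only disagreement was a few millimetres or less between cameras.

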